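Snap the clip-on cover onto the cheese tasting box

TASK

Take the loose grey cover by its grip bar, set it square over the white tasting box on the counter, and press it straight down, gently and without slamming or forcing it, until the clip arms at both ends have snapped under the rim and the cover lies flat on it. Then let go. Leave the things standing round about where they are.

Things in the scene. Friction and masses are not known exactly. Their poses are not given: they have to be found in the camera images.
- tasting_box: White open box holding a dish, screwed to the counter. Origin: centre of its underside; z up, y along its length. Base tray 112 x 148 mm (x, y), 34 mm high; in it a collar, walls 104 x 140 mm, with a rim 15 mm deep, 120 x 160 mm over all. The collar is set to a different height each time: rim top 59 to 81 mm above the origin, not measured. It does not give; over 25 N on it is too much.
- cover: Loose grey cover, 0.15-0.35 kg. Origin: centre, at the lower edge of its side skirts; z up, y along its length. Plate 136 x 168 mm, underside at z=36, top at 41-43 mm. Upright grip bar in the middle: 16 mm thick in y, 70 mm long in x, top at 79 mm. Flared skirts hang on both x sides, 3 mm clear of the rim. Seated, its origin is 23 to 45 mm above the box's, by the rim height. Either way round fits.
- clip_a (a joint): Rigid clip arm at the cover's +y end, 46 mm wide, down to 2 mm above the skirt edge, hinged on the plate, sprung inwards. 0 = home, grows outwards (rad). Its sloped hook meets the rim 26-29 mm above seated; both arms together take 6-14 N to ride out to 0.17 rad (18 mm above), then about 3 N sliding down the rim, and snap home under it in the last 2 mm; then the plate lands hard.
- clip_b (a joint): The like clip arm on the cover's -y end, same reading and behaviour as clip_a.
- wire_cutter: Fixed obstacle between the two work spots: wooden cheese board, 27 mm high, with a slanting wire bow that rises away from the robot; carry things over it. Origin on the counter amid it; all of it lies within 150 mm of that along world x, within 165 mm along world y, and below 170 mm.
- pepper_mill: Bystander: turned wooden pepper mill, 58 mm across, 150 mm tall, standing; origin at the centre of its foot, z up.
- mustard_jar: Bystander: squat jar with a white screw lid, 72 mm across, 94 mm tall, standing; origin at the centre of its foot, z up.
- price_stand: Bystander: small black price board on a wooden foot, 24 x 70 x 64 mm, standing; origin at the centre of its foot, z up.

How it is judged:
By the outcome, as a careful person would: the job done as asked, in the order asked, and still so for the second after the job is handed in, with the robot touching nothing.
It also fails if it takes over 72 s, if anything falls off the work surface, if the arm or the gripper's body presses on something with over 40 N, if the wrist force passes 120 N, or if a joint passes its speed limit or range.

ROBOT

A 6-joint arm with a two-finger parallel gripper is mounted at the origin on a cart in front of the work surface, level with it; the furniture and walls round the work are solid. World frame = base frame: x ahead of the robot, y to its left, z up, the work surface at z = 0. Lengths are in m, angles in rad, forces in N, time in s.
With the tool pointing down it reaches from about 0.3 to 0.875 m from the base axis. Payload 4.2 kg.
Tool frame: the origin (TCP) lies at the centre of the arm's flange, where the gripper is bolted on; the fingertips stand 173 mm ahead of it and the grasp point (between the pads) lies 155 mm ahead of it; z points along the fingers, y is the line along which they close (so a half turn about z gives the same grasp; the last joint's range is limited). The gripper opens to 85 mm and grips with 20 to 120 N. Pads are 22 mm wide; open, the fingers measure 114 mm over their backs; the gripper's body (76 mm by 85 mm) begins 54 mm behind the grasp point. The pads swing forward as they close: fully open they stand 13 mm farther back than shut.
Start: joints at [1.227, 0.32, 1.565, -0, 1.257, -0.02], TCP at [0.183, 0.545, 0.405] pointing down, gripper open.
Joint ranges: [-3.11, 3.11], [-0.84, 2.01], [0.21, 2.61], [-1.34, 4.49], [0.05, 2.63], [-2.56, 2.56]. Speed limits (rad/s): [2.57, 2.57, 3.14, 3.14, 3.14, 3.14].

INTERFACE

Orientations are given as a rotation vector (axis times angle).
In Python, from bench import bot gives the robot as it stands.
- The arm moves only by the shell command python3 -m crank 'ROWS' [OPENING]. ROWS is a JSON object of lists of equal length, an entry for each row: "dp": the shift along the tool's x, y, z in m, a list of three; "twist": the turn about the tool's z in rad. A call has 1 to 20 rows; each row is the pose to reach, as a shift and turn from the pose commanded when the call began, along the tool's axes at that moment; what a row does not reach only later rows make up. A row lasts 1/10 s, in which the tool goes at most 50 mm and 8.59 degrees, less where a joint would pass 70% of its speed; a pose out of reach is approached as far as the arm can. A call with a gripper value outside its range is refused whole. OPENING is the closure, from 0 (fully open) to 1 (shut), set as the call begins (- or left out, the last holds). The fingers move at their own pace and stop on an object; the grip force is fixed at half the most. Time passes only in rows, so rows that repeat a pose let the fingers close. It gives the time, the measured TCP pose, the force, the opening and the grip force at its end, in the units of the state.
- bot.get_state(): the state, without advancing time (a new reading comes with each control period).
- bot.grab_frame(name): name is "scene" or "side" or "wrist"; returns (picture, depth): 480x640x3 uint8, blue, green, red; 480x640 float32, m along the optical axis (not along the pixel's ray), 0 where there is no reading.
- bot.calibration(name): a dict with "fx", "fy", "cx", "cy" (pixels), "cam_to_world" (4x4, takes a point from camera to world coordinates). Camera axes: x right, y down, z forward; pixel columns grow to the right and rows downward; lengths in m; the calibration is good to about 2 mm. The wrist camera is an equidistant fisheye: a pixel r from the principal point sees the ray r / f radians off the axis. A picture is of the moment at which its call begins: read the wrist's pose just before it. calibration takes no time and is no camera call; for the wrist camera it gives the pose at the moment of the call.
- bot.close_job(): hands the job in; it is judged then, once.
The state is a dict: "t": time; "q": joint angles; "dq": joint speeds; "joint_torque": joint torques, N m; "tcp_pos": TCP position; "ee_rot": TCP orientation; "wrist_force": force on the tool from outside, world axes, zero at the start; "wrist_torque": the same for the moment, N m; "finger_gap": opening from 0.0 (shut) to 1.0 (fully open); "grasp_force": force on a finger pad.
Only numpy, scipy, OpenCV 4.12 (cv2) and the standard library are available. Lean on these libraries where they do the work, as an engineer would, in place of code of your own. Each camera call takes 0.05 s, during which the arm holds its last target. There are 200 camera calls.

## Working session

There is one attempt and no reset: what is moved stays moved. The work goes in short steps, Python scripts to look and compute and a shell command to move; the robot and the scene stay as the last step left them, time stands still between calls to the robot, and variables do not carry over. Pictures are saved under pics/ and viewed, at most 10 in all, crops included, and the job is handed in when it is done.

```bash
mkdir -p pics; ls; cat > h.py <<'E'
import numpy as np, cv2
from bench import bot
def grab(n):
    c=bot.calibration(n); p,d=bot.grab_frame(n); return c,p,d
def world(c,d):
    v,u=np.mgrid[0:480,0:640]; x=(u-c['cx'])/c['fx']; y=(v-c['cy'])/c['fy']
    P=np.stack([x*d,y*d,d,np.ones_like(d)],-1)@np.array(c['cam_to_world']).T
    P[d==0]=np.nan
    return P[...,:3]
E
python3 - <<'E'
from h import *
s=bot.get_state(); print({k:np.round(v,3) for k,v in s.items()})
for n in ('scene','side'):
    c,p,d=grab(n); cv2.imwrite(f'pics/{n}0.png',p); np.savez(f'{n}0.npz',p=p,P=world(c,d)); print(n,np.round(c['cam_to_world'],3).tolist(),c['fx'])
E
```

```text
pics
{'t': np.float64(0.0), 'q': array([ 1.227,  0.32 ,  1.566, -0.   ,  1.257, -0.02 ]), 'dq': array([ 0.001, -0.   ,  0.   , -0.002,  0.001, -0.   ]), 'joint_torque': array([ 1.0000e-03, -4.1551e+01, -2.3416e+01, -0.0000e+00,  8.0000e-03,
       -0.0000e+00]), 'tcp_pos': array([0.183, 0.545, 0.404]), 'ee_rot': array([-5.06e-01, -3.10e+00,  3.00e-03]), 'wrist_force': array([-0.137, -0.747, -0.875]), 'wrist_torque': array([ 0.016,  0.061, -0.029]), 'grasp_force': np.float64(0.0), 'finger_gap': np.float64(1.001)}
scene [[0.643, -0.327, 0.692, -0.422], [-0.766, -0.26, 0.588, -1.024], [-0.012, -0.908, -0.418, 0.694], [0.0, 0.0, 0.0, 1.0]] 443.13829639499727
side [[-1.0, -0.001, 0.027, 0.553], [-0.024, 0.439, -0.898, 1.02], [-0.011, -0.899, -0.439, 0.607], [0.0, 0.0, 0.0, 1.0]] 444.1652347041321
```

View pics/scene0.png

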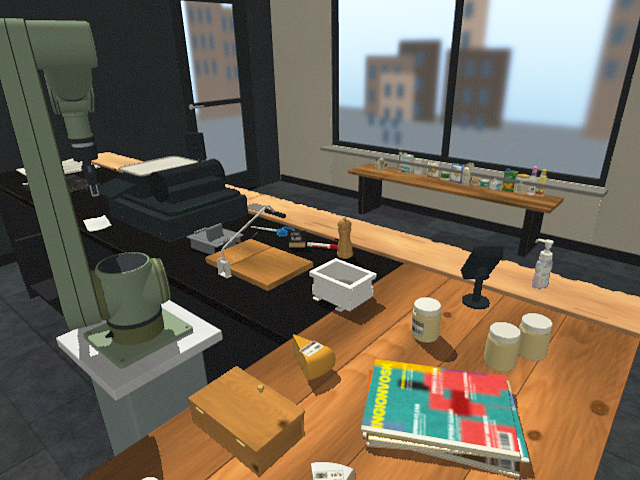

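View pics/side0.png

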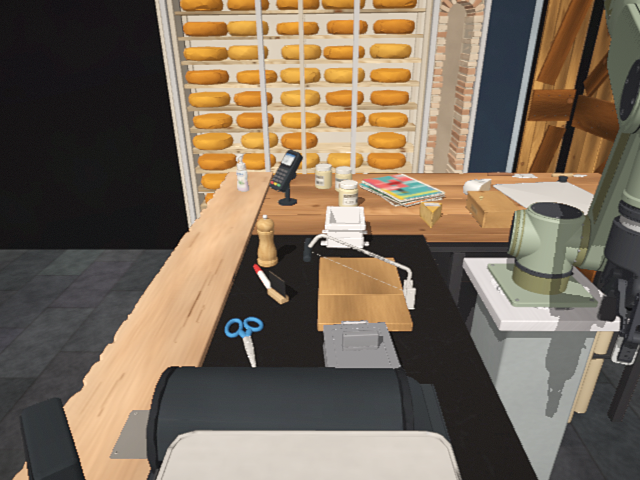

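The scene view shows the grey cover at about (215,237), the board at (260,263) and the white box at (342,283). In the side view the cover is at (360,345), the box at (345,228), the mill at (267,242), and the wire bow spans (310–410, 235–305).

```bash
python3 - <<'E'
from h import *
for n,b in (('side',{'cover':(315,318,405,372),'box':(318,200,375,250),'wire':(300,225,420,330),'mill':(255,212,280,268)}),('scene',{'cover':(180,215,250,255),'box':(305,255,380,312)})):
    z=np.load(n+'0.npz'); P=z['P']; p=z['p'].astype(int)
    for k,(a,t,c,d) in b.items():
        Q=P[t:d,a:c].reshape(-1,3); C=p[t:d,a:c].reshape(-1,3)
        sat=C.max(1)-C.min(1)
        m=(Q[:,2]>0.012)&np.isfinite(Q[:,2])
        if k in('cover','box'): m&=(sat<25)&(C.max(1)>(70 if k=='cover' else 130))
        q=Q[m]; print(n,k,len(q),'pct',np.round(np.percentile(q,[1,50,99],axis=0),3).tolist())
        if k=='cover':
            for lo,hi in((.03,.05),(.065,.095)):
                r=q[(q[:,2]>lo)&(q[:,2]<hi)]
                if len(r)>10:
                    R=cv2.minAreaRect((r[:,:2]*1000).astype(np.float32)); print(lo,len(r),R,np.median(r[:,2]))
        if k=='box':
            hst=np.histogram(q[:,2],bins=np.arange(.01,.11,.004)); print(hst[0],hst[1][0])
            r=q[q[:,2]>np.percentile(q[:,2],99)-.006]; print(cv2.minAreaRect((r[:,:2]*1000).astype(np.float32)),np.median(r[:,2]))
E
```

```text
side cover 3072 pct [[0.423, 0.231, 0.038], [0.491, 0.321, 0.042], [0.558, 0.371, 0.079]]
0.03 2497 ((490.91168212890625, 302.14984130859375), (136.26063537597656, 149.49853515625), 4.737970352172852) 0.0414097649318953
0.065 358 ((490.0588684082031, 315.2919006347656), (69.8499755859375, 19.505046844482422), 4.164060115814209) 0.07643609231483711
side box 1512 pct [[0.443, -0.561, 0.014], [0.498, -0.23, 0.056], [0.568, 0.096, 0.185]]
[ 17  38  53  64  91  93  77  69  72  77  67  74  51  66  84  84 166 129
   0   0   0   0   0   0] 0.01
((557.6500854492188, 92.4508285522461), (8.06435489654541, 34.51556396484375), 87.73358917236328) 0.1839738720343133
side wire 7482 pct [[0.355, -0.23, 0.016], [0.477, 0.091, 0.027], [0.601, 0.25, 0.175]]
side mill 734 pct [[0.705, -0.13, 0.013], [0.727, -0.107, 0.076], [0.754, -0.091, 0.146]]
scene cover 853 pct [[0.355, 0.085, 0.013], [0.454, 0.293, 0.044], [0.555, 0.397, 0.15]]
0.03 506 ((481.2193603515625, 303.7904968261719), (199.9760284423828, 159.56871032714844), 88.21417236328125) 0.043361378826184016
0.065 76 ((415.8743896484375, 215.29525756835938), (291.3467712402344, 57.21476364135742), 54.10218811035156) 0.07890881093258972
scene box 2110 pct [[0.433, -0.379, 0.013], [0.477, -0.306, 0.054], [0.554, -0.223, 0.083]]
[ 40  89  77  81  90 106 148 108  98 109 109  99  76  56 121 142 137 355
  69   0   0   0   0   0] 0.01
((495.90753173828125, -299.960205078125), (162.64527893066406, 125.8506851196289), 88.33427429199219) 0.08049375513455914
```

```bash
cat >> h.py <<'E'
from scipy.spatial.transform import Rotation as Ro
def go(target,yaw_deg):
    "yaw_deg: wanted world angle of tool y relative to world y"
    s=bot.get_state(); R=Ro.from_rotvec(s['ee_rot']).as_matrix()
    dp=R.T@(np.array(target)-s['tcp_pos'])
    yaw=np.degrees(np.arctan2(-R[0,1],R[1,1])); dy=(yaw_deg-yaw+90)%180-90
    print('tcp',np.round(s['tcp_pos'],4),'yaw',round(yaw,2),'tilt',np.round(R[:2,2],4),'dp',np.round(dp,4),'twist',round(-np.radians(dy),4),'q6',round(s['q'][5],2),'F',np.round(s['wrist_force'],1),'gap',round(float(s['finger_gap']),3),'t',round(float(s['t']),2))
E
python3 - <<'E'
from h import *
go((.490,.313,.32),4.5)
P=np.concatenate([np.load(n+'0.npz')['P'].reshape(-1,3) for n in('side','scene')])
for lo,hi in((.3,.4),(.4,.5),(.5,.6),(.6,.7)):
  for a,b in((.1,.25),(.25,.4),(.4,.6)):
    m=(P[:,1]>lo)&(P[:,1]<hi)&(P[:,0]>a)&(P[:,0]<b)&(P[:,2]<.35); print(lo,a,m.sum(),np.round(np.percentile(P[m,2],98),3) if m.sum() else '')
E
```

```text
tcp [0.1829 0.545  0.404 ] yaw -18.55 tilt [-0.0006 -0.0015] dp [-0.365  -0.1221  0.0841] twist -0.4023 q6 -0.02 F [-0.2 -0.2 -0.2] gap 0.998 t 0.1
0.3 0.1 225 0.001
0.3 0.25 2860 0.003
0.3 0.4 3292 0.079
0.4 0.1 756 0.345
0.4 0.25 3372 0.095
0.4 0.4 1736 0.12
0.5 0.1 2758 0.346
0.5 0.25 3679 0.096
0.5 0.4 3115 0.236
0.6 0.1 618 0.343
0.6 0.25 621 0.098
0.6 0.4 10533 0.243
```

```bash
python3 -m crank '{"dp":[[-0.03,-0.02,0],[-0.07,-0.04,0],[-0.11,-0.06,0],[-0.15,-0.075,0],[-0.19,-0.09,0],[-0.23,-0.10,0.01],[-0.27,-0.11,0.03],[-0.31,-0.12,0.05],[-0.345,-0.122,0.07],[-0.365,-0.122,0.084],[-0.365,-0.122,0.084],[-0.365,-0.122,0.084],[-0.365,-0.122,0.084]],"twist":[-0.04,-0.08,-0.12,-0.17,-0.22,-0.27,-0.32,-0.36,-0.39,-0.402,-0.402,-0.402,-0.402]}' 0
python3 - <<'E'
from h import *
go((.490,.313,.222),4.5)
c,p,d=grab('wrist'); cv2.imwrite('pics/w1.png',p); np.savez('w1.npz',d=d,p=p,T=c['cam_to_world'],k=[c['fx'],c['fy'],c['cx'],c['cy']])
E
```

```text
t: 1.4
tcp_pos: [0.4895, 0.3138, 0.3214]
ee_rot: [-0.124, 3.139, 0.001]
wrist_force: [1.1, 0.6, 0.8]
finger_gap: 0.997
grasp_force: 0.0
tcp [0.4895 0.3138 0.3214] yaw 4.52 tilt [0.0004 0.0007] dp [-0.0004 -0.0009  0.0994] twist 0.0003 q6 -1.1 F [1.1 0.6 0.8] gap 0.997 t 1.4
```

View pics/w1.png

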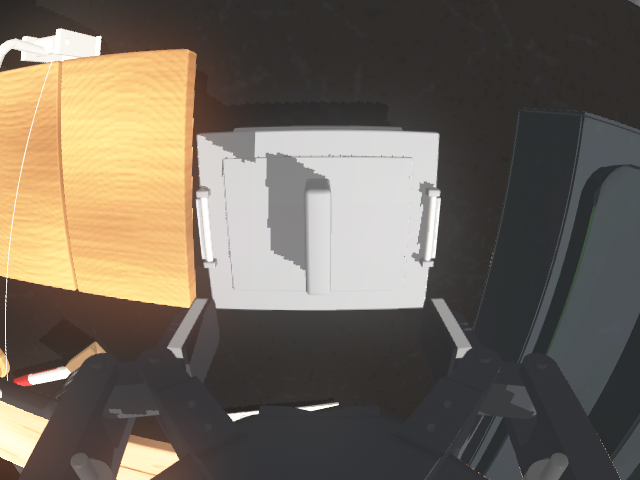

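The wrist view shows the cover plate at (197–440, 130–310), with the bar at (307–330, 180–293) and the open fingers below. I'll measure it in world coordinates.

```bash
cat >> h.py <<'E'
def fish(c,d):
    v,u=np.mgrid[0:480,0:640]; a=(u-c['cx'])/c['fx']; b=(v-c['cy'])/c['fy']; r=np.hypot(a,b)+1e-9
    k=np.tan(r)/r
    P=np.stack([a*k*d,b*k*d,d,np.ones_like(d)],-1)@np.array(c['cam_to_world']).T
    P[d==0]=np.nan
    return P[...,:3]
def rect(q): return cv2.minAreaRect((q[:,:2]*1000).astype(np.float32))
E
python3 - <<'E'
from h import *
z=np.load('w1.npz'); k=z['k']; P=fish(dict(fx=k[0],fy=k[1],cx=k[2],cy=k[3],cam_to_world=z['T']),z['d'])
print(np.round(P[400,300],3),k)
q=P[120:320,185:450].reshape(-1,3)
for lo,hi in((.036,.048),(.07,.09)):
    r=q[(q[:,2]>lo)&(q[:,2]<hi)]; r=r[np.all(abs(r[:,:2]-np.median(r[:,:2],0))<.12,1)]; print(len(r),rect(r),np.median(r[:,2]), np.percentile(r,[1,99],axis=0).round(3).tolist())
E
```

```text
[0.694 0.311 0.001] [371.64829954 371.64829954 319.00775317 230.73359386]
37925 ((487.4833984375, 313.5579528808594), (136.8390350341797, 172.80880737304688), 4.713979721069336) 0.04292621926319612 [[0.418, 0.23, 0.041], [0.555, 0.396, 0.048]]
2741 ((487.01416015625, 313.346435546875), (69.31669616699219, 15.595820426940918), 5.05671501159668) 0.0797467667742626 [[0.453, 0.304, 0.074], [0.52, 0.323, 0.081]]
```

```bash
python3 -m crank '{"dp":[[0.002,0,0.02],[0.002,0,0.05],[0.002,0,0.075],[0.002,0,0.09],[0.002,0,0.098],[0.002,0,0.099],[0.002,0,0.099]],"twist":[-0.006,-0.006,-0.006,-0.006,-0.006,-0.006,-0.006]}' 0
python3 -m crank '{"dp":[[0,0,0],[0,0,0],[0,0,0],[0,0,0],[0,0,0],[0,0,0],[0,0,0],[0,0,0],[0,0,0],[0,0,0]],"twist":[0,0,0,0,0,0,0,0,0,0]}' 1
```

```text
t: 2.15
tcp_pos: [0.4882, 0.3137, 0.2226]
ee_rot: [-0.133, 3.137, 0.001]
wrist_force: [0.5, -0.8, -0.4]
finger_gap: 1.002
grasp_force: 0.0
t: 3.15
tcp_pos: [0.4882, 0.3132, 0.222]
ee_rot: [-0.132, 3.138, 0.0]
wrist_force: [-0.1, -0.5, 4.9]
finger_gap: 0.178
grasp_force: 58.7
```

```bash
python3 -m crank '{"dp":[[0,0,-0.004],[0,0,-0.012],[0,0,-0.025],[0,0,-0.045],[0,0,-0.07],[0,0,-0.1],[0,0,-0.13],[0,0,-0.16],[0,0,-0.185],[0,0,-0.205],[0,0,-0.215],[0,0,-0.22],[0,0,-0.22],[0,0,-0.22],[0,0,-0.22]],"twist":[0,0,0,0,0,0,0,0,0,0,0,0,0,0,0]}'
python3 - <<'E'
from h import *
go((.496,-.300,.44),-1.7)
c,p,d=grab('side'); cv2.imwrite('pics/s2.png',p[60:400,180:520]); P=world(c,d)
c,p,d=grab('wrist'); Q=fish(c,d); cv2.imwrite('pics/w2.png',p)
q=Q[100:330,150:480].reshape(-1,3); h=np.histogram(q[:,2],bins=np.arange(.2,.32,.005)); print(h)
r=q[(q[:,2]>.25)&(q[:,2]<.27)]
if len(r): 
    A=np.c_[r[:,:2],np.ones(len(r))]; print('plane',np.linalg.lstsq(A,r[:,2],rcond=None)[0],rect(r))
E
```

```text
t: 4.65
tcp_pos: [0.4881, 0.3131, 0.4405]
ee_rot: [0.132, -3.137, 0.002]
wrist_force: [0.9, 0.8, -2.4]
finger_gap: 0.177
grasp_force: 58.5
tcp [0.4881 0.3131 0.4405] yaw 4.83 tilt [-0.0021 -0.0012] dp [ 0.0437 -0.6116  0.0012] twist 0.1139 q6 -1.1 F [ 0.9  0.8 -2.4] gap 0.177 t 4.65
(array([    0,     0,     0,     9,   873,  1004,    23,     0,     0,
           0,     0,  3942, 49273,   673,   232,   467,   554,   584,
         702,  3863,   300,    46,     0]), array([0.2  , 0.205, 0.21 , 0.215, 0.22 , 0.225, 0.23 , 0.235, 0.24 ,
       0.245, 0.25 , 0.255, 0.26 , 0.265, 0.27 , 0.275, 0.28 , 0.285,
       0.29 , 0.295, 0.3  , 0.305, 0.31 , 0.315]))
plane [0.01662869 0.00025846 0.25385583] ((464.2420959472656, 308.6843566894531), (90.26807403564453, 164.36439514160156), 4.856316089630127)
```

View pics/s2.png

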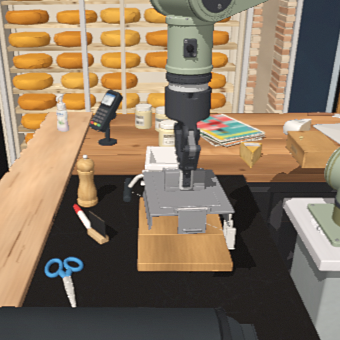

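The cover is held level at about z 0.22, clear of the bow. Next I carry it across.

```bash
python3 -m crank '{"dp":[[0.001,-0.008,0],[0.002,-0.025,0],[0.004,-0.05,0],[0.006,-0.085,0],[0.009,-0.12,0],[0.012,-0.16,0],[0.015,-0.2,0],[0.018,-0.24,0],[0.021,-0.28,0],[0.024,-0.32,0],[0.027,-0.36,0],[0.03,-0.4,0],[0.033,-0.44,0],[0.036,-0.48,0],[0.038,-0.515,0],[0.04,-0.55,0],[0.042,-0.577,0],[0.043,-0.597,0],[0.0435,-0.608,0],[0.0437,-0.6116,0]],"twist":[0,0.005,0.01,0.015,0.02,0.03,0.04,0.05,0.06,0.07,0.08,0.09,0.095,0.1,0.105,0.11,0.112,0.114,0.114,0.114]}'
python3 -m crank '{"dp":[[0,0,0],[0,0,0],[0,0,0],[0,0,0]],"twist":[0,0,0,0]}'
python3 - <<'E'
from h import *
go((.496,-.300,.36),-1.7)
for n in('scene','side'):
    c,p,d=grab(n); P=world(c,d); cv2.imwrite(f'pics/{n}3.png',p); np.savez(n+'3.npz',p=p,P=P)
c,p,d=grab('wrist'); Q=fish(c,d); cv2.imwrite('pics/w3.png',p); np.savez('w3.npz',p=p,P=Q)
q=Q.reshape(-1,3); q=q[np.isfinite(q[:,2])]
r=q[(abs(q[:,2]-.262)<.012)&(abs(q[:,0]-.496)<.1)&(abs(q[:,1]+.3)<.11)]; print('plate',len(r),rect(r))
r=q[(abs(q[:,2]-.298)<.006)&(abs(q[:,0]-.496)<.06)&(abs(q[:,1]+.3)<.03)]; print('bar',len(r),rect(r))
# neighbours
z=np.load('side0.npz');P=np.concatenate([z['P'].reshape(-1,3),np.load('scene0.npz')['P'].reshape(-1,3)])
g=P[(P[:,2]>.03)&(P[:,2]<.3)&(abs(P[:,0]-.5)<.25)&(abs(P[:,1]+.3)<.3)]
H,_,_=np.histogram2d(g[:,0],g[:,1],bins=[np.arange(.25,.76,.05),np.arange(-.6,.01,.05)]); print(H.astype(int))
E
```

```text
t: 6.75
tcp_pos: [0.4957, -0.3008, 0.4415]
ee_rot: [-0.049, -3.141, -0.001]
wrist_force: [0.2, -0.5, -3.3]
finger_gap: 0.174
grasp_force: 58.8
t: 7.15
tcp_pos: [0.4962, -0.2992, 0.4418]
ee_rot: [0.045, 3.141, 0.0]
wrist_force: [0.6, -0.6, -2.8]
finger_gap: 0.178
grasp_force: 58.8
tcp [ 0.4962 -0.2992  0.4418] yaw -1.64 tilt [0.0001 0.0002] dp [ 0.0001 -0.0009  0.0818] twist 0.001 q6 -2.1 F [ 0.6 -0.6 -2.8] gap 0.178 t 7.15
plate 64083 ((494.9491271972656, -299.0297546386719), (173.1124725341797, 135.62835693359375), 88.4011459350586)
bar 7778 ((494.15594482421875, -297.1691589355469), (68.91606903076172, 40.049407958984375), 17.348548889160156)
[[131   0   0   0   0   0   0   0   0   0   0   0]
 [  0   0   0   0   0   0   0   0   0   0   0   0]
 [  0   0   0   0   0   0   0   0   0   7  33  24]
 [290   0   0   0 150 238 231 140   0  10  30  24]
 [436   1   0   0 410  14   5 342   0   9  20  27]
 [ 62   0   0   0 382 156 203 454   0   5  27  24]
 [  0   0   0   0  14  26  38  54   0   3  12  13]
 [  0   0   0   0   0   0   0   0   0   0   0   0]
 [ 91   0   0   0   0   0   0   0   0  16   0   0]
 [263   0   0   0   0   0   0   0  24 947  25   0]]
```

View pics/w3.png

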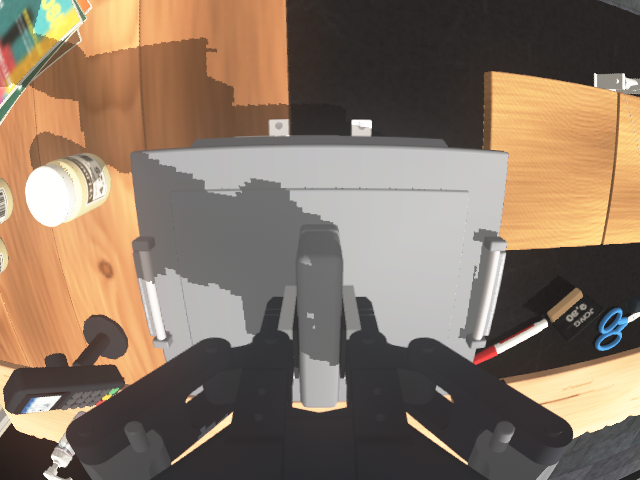

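View pics/scene3.png

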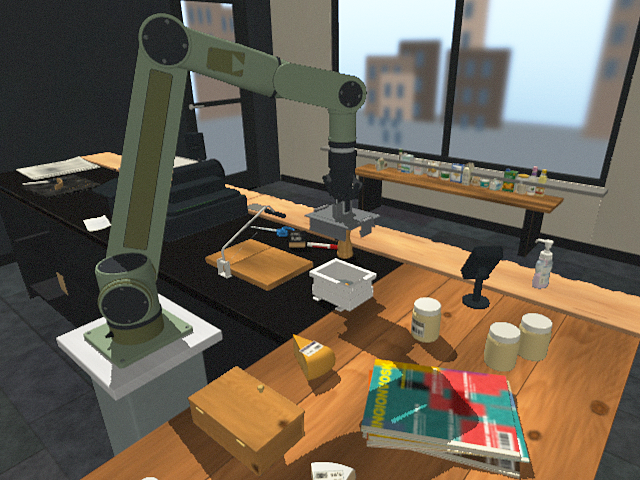

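The scene view shows the cover hanging over the box at about (342,215), with the box rim clear at (310–376, 260–290). I'll compare box and cover in the same cameras so calibration bias cancels.

```bash
python3 - <<'E'
from h import *
def ext(r,yaw):
    a=np.radians(yaw); R=np.array([[np.cos(a),-np.sin(a)],[np.sin(a),np.cos(a)]]); w=r[:,:2]@R
    lo,hi=np.percentile(w,[.7,99.3],axis=0); return np.round(R@((lo+hi)/2)*1000,1),np.round((hi-lo)*1000,1)
for n in('scene','side'):
  for f in('0','3'):
    z=np.load(n+f+'.npz');P=z['P'].reshape(-1,3); C=z['p'].reshape(-1,3).astype(int)
    m=np.isfinite(P[:,2])&(C.max(1)-C.min(1)<30)&(abs(P[:,0]-.496)<.085)&(abs(P[:,1]+.3)<.105)
    q=P[m&(C.max(1)>120)]; q=q[(q[:,2]>.04)&(q[:,2]<.1)]
    if len(q)>50:
        # rim top z: mode of histogram
        h,e=np.histogram(q[:,2],bins=np.arange(.05,.1,.001)); zt=e[h.argmax()]; r=q[abs(q[:,2]-zt)<.004]
        print(n,f,'rim z',round(zt,4),'p99',np.percentile(q[:,2],99).round(4),len(r),[round(v,1) for v in rect(r)[0]+rect(r)[1]+(rect(r)[2],)],ext(r,-1.7), ext(q,-1.7))
    q=P[m&(abs(P[:,2]-.262)<.009)]
    if f=='3' and len(q)>50: print(' cover',len(q),np.median(q[:,2]).round(4),[round(v,1) for v in rect(q)[0]+rect(q)[1]+(rect(q)[2],)],ext(q,-1.7))
    q=P[m&(P[:,2]>.28)&(P[:,2]<.31)]
E
```

```text
scene 0 rim z 0.08 p99 0.0831 494 [495.6, -299.9, 162.8, 126.1, 88.6] (array([ 494.8, -299.8]), array([123.6, 158.8])) (array([ 494.2, -300.6]), array([121.7, 158.2]))
scene 3 rim z 0.08 p99 0.083 495 [495.4, -299.6, 162.9, 128.3, 88.0] (array([ 494.9, -299.8]), array([121.6, 160.5])) (array([ 494.3, -300. ]), array([120.3, 159.1]))
 cover 1030 0.2638 [494.1, -300.2, 175.6, 139.1, 89.6] (array([ 493.5, -301.5]), array([135.1, 168.3]))
side 0 rim z 0.078 p99 0.0802 299 [499.4, -296.0, 165.0, 118.8, 87.9] (array([ 499.7, -294.3]), array([118.2, 160. ])) (array([ 499.6, -293.9]), array([117.9, 159.3]))
side 3 rim z 0.077 p99 0.0803 311 [499.4, -294.1, 165.7, 119.0, 87.9] (array([ 499.7, -294.1]), array([118.2, 161.7])) (array([ 499.6, -294.4]), array([117.7, 159.3]))
 cover 634 0.2613 [499.1, -294.6, 176.6, 135.3, 88.3] (array([ 498.8, -294.2]), array([133.5, 170.7]))
```

```bash
python3 -m crank '{"dp":[[-0.001,0.001,0.01],[-0.001,0.001,0.03],[-0.001,0.001,0.055],[-0.001,0.001,0.08],[-0.001,0.001,0.1],[-0.001,0.001,0.115],[-0.001,0.001,0.125],[-0.001,0.001,0.129],[-0.001,0.001,0.13],[-0.001,0.001,0.13],[-0.001,0.001,0.13],[-0.001,0.001,0.13]],"twist":[0,0,0.004,0.004,0.004,0.004,0.004,0.004,0.004,0.004,0.004,0.004]}'
python3 - <<'E'
from h import *
go((.497,-.2985,.30),-1.9)
c,p,d=grab('scene'); a=cv2.resize(p[200:330,270:430],None,fx=2.5,fy=2.5,interpolation=cv2.INTER_CUBIC)
c,p,d=grab('side'); b=cv2.resize(p[150:280,270:430],None,fx=2.5,fy=2.5,interpolation=cv2.INTER_CUBIC)
cv2.imwrite('pics/c4.png',np.hstack([a,b]))
E
```

```text
t: 8.5
tcp_pos: [0.4972, -0.299, 0.3124]
ee_rot: [0.053, 3.14, -0.001]
wrist_force: [0.7, 0.3, -3.2]
finger_gap: 0.174
grasp_force: 58.8
tcp [ 0.4972 -0.299   0.3124] yaw -1.93 tilt [ 0.0012 -0.0007] dp [0.0002 0.0005 0.0124] twist -0.0006 q6 -2.1 F [ 0.7  0.3 -3.2] gap 0.174 t 8.5
```

View pics/c4.png

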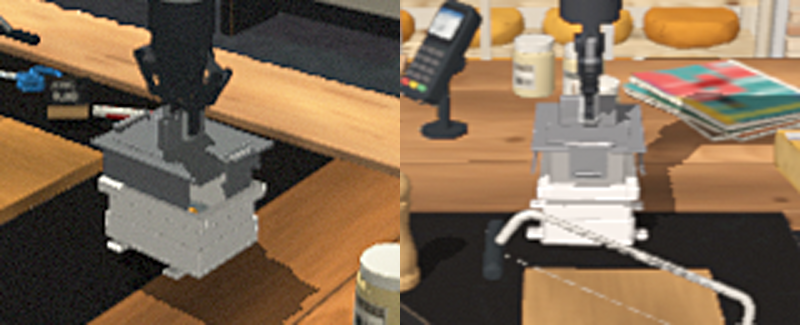

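The cover sits square just above the rim in both views. Descending slowly while watching the force.

```bash
python3 -m crank '{"dp":[[0,0,0.002],[0,0,0.004],[0,0,0.006],[0,0,0.008],[0,0,0.010],[0,0,0.012],[0,0,0.012]],"twist":[0,0,0,0,0,0,0]}'
python3 -m crank '{"dp":[[0,0,0.001],[0,0,0.002],[0,0,0.003],[0,0,0.004],[0,0,0.005],[0,0,0.005]],"twist":[0,0,0,0,0,0]}'
```

```text
t: 9.3
tcp_pos: [0.497, -0.2989, 0.2993]
ee_rot: [-0.053, -3.141, -0.001]
wrist_force: [-0.3, -0.4, -2.9]
finger_gap: 0.176
grasp_force: 58.8
t: 9.9
tcp_pos: [0.4971, -0.2989, 0.2945]
ee_rot: [-0.053, -3.141, -0.0]
wrist_force: [0.1, -0.2, -2.7]
finger_gap: 0.18
grasp_force: 58.8
```

No contact yet, so I carry on in small steps.

```bash
Z='"twist":[0,0,0,0]'; python3 -m crank '{"dp":[[0,0,0.0005],[0,0,0.001],[0,0,0.0015],[0,0,0.002]],"twist":[0,0,0,0]}' | grep -E "tcp|force"
python3 -m crank '{"dp":[[0,0,0.0005],[0,0,0.001],[0,0,0.0015],[0,0,0.002]],"twist":[0,0,0,0]}' | grep -E "tcp|force"
```

```text
tcp_pos: [0.4972, -0.299, 0.2929]
wrist_force: [-0.4, 0.1, -0.4]
grasp_force: 58.9
tcp_pos: [0.4972, -0.299, 0.2908]
wrist_force: [-0.2, 0.3, 1.3]
grasp_force: 58.9
```

Hook contact came at about 0.2935 with no side force, so the seated TCP should be 0.265–0.267.

```bash
python3 -m crank '{"dp":[[0,0,0.0005],[0,0,0.001],[0,0,0.0015],[0,0,0.002],[0,0,0.0025],[0,0,0.003]],"twist":[0,0,0,0,0,0]}' | grep -E "tcp|force"
python3 -m crank '{"dp":[[0,0,0.0005],[0,0,0.001],[0,0,0.0015],[0,0,0.002],[0,0,0.0025],[0,0,0.003]],"twist":[0,0,0,0,0,0]}' | grep -E "tcp|force|rot"
```

```text
tcp_pos: [0.4972, -0.299, 0.2878]
wrist_force: [-0.2, -0.1, 2.7]
grasp_force: 59.3
tcp_pos: [0.4972, -0.299, 0.2851]
ee_rot: [0.053, 3.14, -0.001]
wrist_force: [-0.2, -0.7, 6.8]
grasp_force: 59.8
```

```bash
python3 -m crank '{"dp":[[0,0,0.0005],[0,0,0.001],[0,0,0.0015],[0,0,0.002],[0,0,0.0025],[0,0,0.003],[0,0,0.0035],[0,0,0.004]],"twist":[0,0,0,0,0,0,0,0]}' | grep -E "tcp|force"
python3 -m crank '{"dp":[[0,0,0.001],[0,0,0.002],[0,0,0.003],[0,0,0.004],[0,0,0.005],[0,0,0.006],[0,0,0.006]],"twist":[0,0,0,0,0,0,0]}' | grep -E "tcp|force|gap"
```

```text
tcp_pos: [0.4969, -0.2989, 0.2804]
wrist_force: [-1.0, -0.4, -0.6]
grasp_force: 59.1
tcp_pos: [0.4971, -0.2989, 0.2745]
wrist_force: [0.0, -0.7, -1.3]
finger_gap: 0.172
grasp_force: 59.1
```

The arms are past the peak and sliding. The last millimetres go slowly.

```bash
python3 -m crank '{"dp":[[0,0,0.001],[0,0,0.002],[0,0,0.003],[0,0,0.004],[0,0,0.0045],[0,0,0.005],[0,0,0.005]],"twist":[0,0,0,0,0,0,0]}' | grep -E "tcp|force"
python3 -m crank '{"dp":[[0,0,0.0005],[0,0,0.0008],[0,0,0.001],[0,0,0.001]],"twist":[0,0,0,0]}' | grep -E "tcp|force"
python3 -m crank '{"dp":[[0,0,0.0003],[0,0,0.0006],[0,0,0.001],[0,0,0.001]],"twist":[0,0,0,0]}' | grep -E "tcp|force"
```

```text
tcp_pos: [0.4971, -0.2989, 0.2694]
wrist_force: [1.1, 0.2, -1.0]
grasp_force: 58.9
tcp_pos: [0.4971, -0.299, 0.2687]
wrist_force: [0.3, 0.5, -0.8]
grasp_force: 59.0
tcp_pos: [0.4971, -0.299, 0.2676]
wrist_force: [0.4, -0.8, -0.3]
grasp_force: 59.1
```

```bash
python3 -m crank '{"dp":[[0,0,0.0003],[0,0,0.0006],[0,0,0.0008],[0,0,0.0008]],"twist":[0,0,0,0]}' | grep -E "tcp|force"
python3 -m crank '{"dp":[[0,0,0.0002],[0,0,0.0004],[0,0,0.0006],[0,0,0.0006]],"twist":[0,0,0,0]}' | grep -E "tcp|wrist_force"
python3 -m crank '{"dp":[[0,0,0.0002],[0,0,0.0004],[0,0,0.0006],[0,0,0.0006]],"twist":[0,0,0,0]}' | grep -E "tcp|wrist_force"
```

```text
tcp_pos: [0.4971, -0.299, 0.2668]
wrist_force: [0.3, 0.3, -0.2]
grasp_force: 59.1
tcp_pos: [0.497, -0.2988, 0.266]
wrist_force: [0.2, -0.5, -2.5]
tcp_pos: [0.4971, -0.2989, 0.2656]
wrist_force: [0.1, -0.1, -3.3]
```

The force fell back to the bare weight, so the clips have snapped. I'll press on until the plate lands.

```bash
python3 -m crank '{"dp":[[0,0,0.0002],[0,0,0.0004],[0,0,0.0004]],"twist":[0,0,0]}' | grep -E "tcp|wrist_force"
python3 -m crank '{"dp":[[0,0,0.0002],[0,0,0.0004],[0,0,0.0004]],"twist":[0,0,0]}' | grep -E "tcp|wrist_force"
```

```text
tcp_pos: [0.4971, -0.299, 0.2652]
wrist_force: [-0.5, -0.4, -2.6]
tcp_pos: [0.4971, -0.2989, 0.2648]
wrist_force: [1.2, 0.3, -3.0]
```

```bash
python3 -m crank '{"dp":[[0,0,0.0002],[0,0,0.0004],[0,0,0.0004]],"twist":[0,0,0]}' | grep -E "tcp|wrist_force"
python3 -m crank '{"dp":[[0,0,0.0002],[0,0,0.0004],[0,0,0.0004]],"twist":[0,0,0]}' | grep -E "tcp|wrist_force"
```

```text
tcp_pos: [0.4971, -0.299, 0.2647]
wrist_force: [-0.3, -0.1, -0.8]
tcp_pos: [0.4971, -0.299, 0.2647]
wrist_force: [-1.9, 0.8, 5.1]
```

The plate has landed: TCP stopped at 0.2647 with about 8 N net. One slight extra push, then relax and release.

```bash
python3 -m crank '{"dp":[[0,0,0.0002],[0,0,0.0003],[0,0,0.0003]],"twist":[0,0,0]}' | grep -E "tcp|wrist_force|rot"
python3 -m crank '{"dp":[[0,0,-0.0003],[0,0,-0.0006],[0,0,-0.0006]],"twist":[0,0,0]}' | grep -E "tcp|wrist_force"
python3 -m crank '{"dp":[[0,0,0],[0,0,0],[0,0,0],[0,0,0],[0,0,0],[0,0,0],[0,0,0],[0,0,0],[0,0,0],[0,0,0]],"twist":[0,0,0,0,0,0,0,0,0,0]}' 0
python3 -m crank '{"dp":[[0,0,-0.005],[0,0,-0.02],[0,0,-0.04],[0,0,-0.065],[0,0,-0.09],[0,0,-0.115],[0,0,-0.135],[0,0,-0.15],[0,0,-0.15],[0,0,-0.15],[0,0,-0.15]],"twist":[0,0,0,0,0,0,0,0,0,0,0]}' 0
python3 - <<'E'
from h import *
c,p,d=grab('scene'); a=cv2.resize(p[200:330,270:430],None,fx=2.5,fy=2.5,interpolation=cv2.INTER_CUBIC)
c,p,d=grab('side'); b=cv2.resize(p[150:280,270:430],None,fx=2.5,fy=2.5,interpolation=cv2.INTER_CUBIC)
cv2.imwrite('pics/c5.png',np.hstack([a,b]))
c,p,d=grab('wrist'); q=fish(c,d).reshape(-1,3); cv2.imwrite('pics/w5.png',p)
r=q[(q[:,2]>.075)&(q[:,2]<.095)&(abs(q[:,0]-.496)<.1)&(abs(q[:,1]+.3)<.11)]
print(len(r),rect(r),np.linalg.lstsq(np.c_[r[:,:2]-[.496,-.3],np.ones(len(r))],r[:,2],rcond=None)[0])
E
```

```text
tcp_pos: [0.4971, -0.2989, 0.2647]
ee_rot: [0.053, 3.141, -0.0]
wrist_force: [-2.4, 1.4, 7.3]
tcp_pos: [0.4971, -0.299, 0.2647]
wrist_force: [-2.0, 2.2, 5.5]
t: 18.9
tcp_pos: [0.4971, -0.299, 0.2644]
ee_rot: [0.053, 3.141, 0.0]
wrist_force: [0.8, -0.5, 0.4]
finger_gap: 1.003
grasp_force: 0.0
t: 20.0
tcp_pos: [0.4969, -0.2988, 0.4132]
ee_rot: [-0.053, -3.139, -0.002]
wrist_force: [0.1, 0.2, -1.0]
finger_gap: 0.999
grasp_force: 0.0
28470 ((496.8575439453125, -298.5809326171875), (171.98789978027344, 136.5146026611328), 88.08995056152344) [0.00125048 0.00102956 0.08569213]
```

View pics/c5.png

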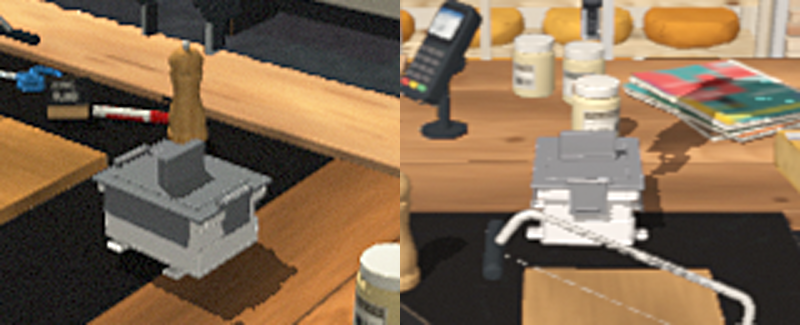

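View pics/w5.png

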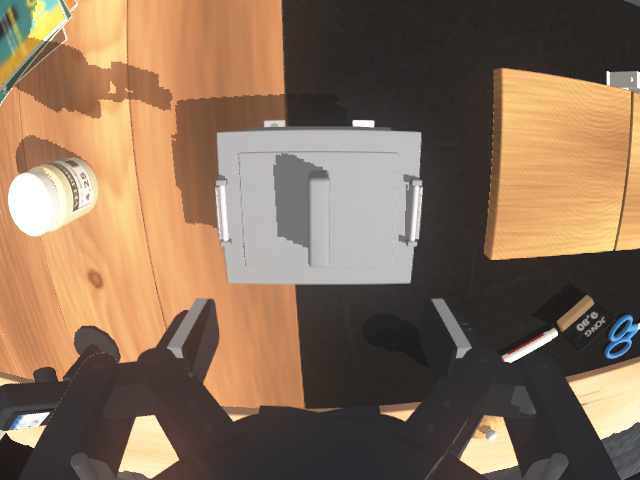

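The cover lies flat (tilt about 0.1°) and square. Both clip arms, at (222,210) and (416,210), are home, and the bystanders have not moved.

```bash
python3 -c "
from bench import bot
print(bot.close_job())"
```

```text
the job is handed in; nothing more can be done
None
```

The cover is snapped onto the tasting box: it lies flat and square with both clip arms home, the gripper has let go and is clear, and the job was handed in at about 20 s.

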